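# Load the part carrier into the checking fixture

### The job

Slide the aluminium part carrier, with the black cover riding loose on it, off the white loading stand, up over the small step and under the keeper strips of the checking fixture; keep it low and level and do not let it catch or ram anything. Push it gently but firmly home against the brass stop screw, then press the red toggle-clamp handle all the way down so that the carrier is clamped there, and let go. Leave everything else where it is.

Things in the scene. Friction and masses are not known exactly. Their poses are not given: they have to be found in the camera images.
- fixture: Checking fixture, fixed to the table: aluminium base 330 x 250 mm (top 45 mm above its origin), steel runway, salmon resin side rails and stop tower. Origin: on the table under the middle of the runway's mouth edge (x = 0). +x: slide direction, from the mouth to the stop tower; z up. Resin cubes 30 mm tall stand on the base's far corners. Over 100 N between carrier and fixture spoils it.
- mouth (a point): Middle of the runway's mouth edge, on its top surface: 55 mm above the fixture's origin; axes as the fixture's. The steel runway is 110 mm wide and runs from this sharp vertical edge to x = 192 mm. The resin side rails leave a channel 124 mm wide from x = 24 to 192 mm, flared to 144 mm at x = 2 mm.
- keeper (a point): Point on the runway's middle line, on its surface, where the keeper strips begin: x = 45 mm from the mouth. The dark steel keeper strips lie on the side rails and overhang the channel by 8 mm a side up to x = 190 mm; underside 15 mm, top 21 mm above the runway. Their front 12 mm (x = 33 to 45 mm) is turned up by 5 mm as a lead-in.
- stop_block: Salmon resin tower 70 x 76 x 37 mm fixed at the end of the runway. Origin: centre of its underside, axes as the fixture's; front face at x = -35 mm. A brass-headed stop screw (13 mm across, 6 mm above the runway) stands out of this face towards the mouth by 6 to 30 mm: set to the job, not measured, so feel for it, slowly. Home is the carrier's nose bearing on it. Over 45 N, even for a moment, damages it.
- stand: Loading stand before the mouth, fixed to the table: white top 240 (along x) x 170 mm on four legs, top surface 53 mm above its origin. Origin: below the middle of the top, about table height; +x towards the fixture. It ends 6 to 12 mm short of the mouth and its top is 2 to 5 mm lower than the runway.
- carrier: Part carrier, loose: aluminium plate 190 (x) x 120 (y) x 12 mm, square edges, 0.64 to 0.9 kg. Origin: centre of the plate's underside; +x to its nose (x = +95 mm), the end that goes to the stop. On it a salmon resin nest (x = -14 to 49 mm, top 28 mm above the origin) and a dark bow handle. The clamp presses on the dark steel patch at the nose.
- handle (a point): Middle of the carrier's bow handle bar, at x = -50, y = 0, z = 58 mm in the carrier's frame. The bar lies across the carrier (along its y): 84 mm long, 12 mm thick along x, 16 mm tall, on two posts 12 mm square at y = +-36 mm, with 38 mm free below it. The place to grip: fingers on its -x and +x sides.
- cover: Black moulded cover 60 x 88 x 9 mm, 40 g, lying loose over the nest's boss with 2 mm of play. Origin: centre of its underside; axes as the carrier's. Its top is 33 mm above the carrier's underside.
- nest (a point): Point of the carrier where the cover's origin lies when seated: x = 17, y = 0, z = 22 mm in the carrier's frame.
- clamp (a joint): Handle of the toggle clamp on the stop tower, rad. 0: open, nearly upright (leaning 0.1 rad to the fixture's +x); grows as it swings over to +x and down; 1.38: dead centre; 1.45: fully down, level, at its stop. It drives the clamp arm, whose rubber foot comes down on the carrier's nose over the last 0.3 rad. Takes 2 to 5 N at the grip and stays where it is left.
- clamp_grip (a point): Point in the red grip of the clamp handle, 80 mm from its pivot. Pivot: x = 274, y = 0, z = 115 mm in the fixture's frame, turning about the fixture's y axis. The grip is 16 mm thick and spans 45 to 113 mm from the pivot. While open, the raised clamp arm stands on its -x side, up to 60 mm above the pivot, leaning away to -x.
- spare_cover: Bystander: a second black cover 60 x 88 x 9 mm on the table. Origin: centre of its underside.
- test_block: Bystander: salmon resin cube, 40 mm, on the table. Origin: centre of its underside.
- caliper: Bystander: digital caliper, 210 mm, lying on the table. Origin: under its display.
- ring_gauge: Bystander: steel ring gauge, 64 mm across, 18 mm high, on the table. Origin: centre of its underside.
- driver: Bystander: red screwdriver lying on the table. Origin: under its middle.
- gauge_block: Bystander: steel gauge block 30 x 12 x 32 mm standing on the fixture's base beside a rail. Origin: centre of its underside.
- knob_pin: Bystander: black knobbed pin, 28 mm across, 44 mm tall, standing on the fixture's base beside a rail. Origin: centre of its underside.
Not all that is in view belongs to the job. Leave any orange look-alike of the carrier alone. Leave any brown look-alike of the cover alone.

How it is judged:
On the way, in this order (a step that is already met when the one before it is completed fails the run):
1. the carrier is across the step: its middle at least 40 mm past the runway's mouth, between the rails and under the keeper strips (x of carrier in the frame of fixture above 0.04 m and z of carrier in the frame of fixture below 0.06 m and y of carrier in the frame of fixture between -0.005 and 0.005 m), for 0.05 s.
2. the carrier is pressed home: it bears on the stop screw with more than 3 N, the clamp still open (contact force between carrier and stop_block above 3 N and value of joint clamp below 0.5 rad), for 0.2 s.
At the end, for the whole second after the job is handed in: Carrier flat on the runway (2 mm) and square to it (0.035 rad), under the keeper strips, nose less than 2 mm from the stop screw; cover seated on its nest (5 mm, flat); clamp handle past dead centre (above 1.36 rad); all at rest, robot clear (x of stop_screw_c0 in the frame of carrier between 0.0945 and 0.0995 m and z of carrier in the frame of fixture between 0.053 and 0.057 m and angle between the x axis of carrier and the x axis of fixture, either way round below 0.035 rad and angle between carrier's own z axis and vertical below 0.02 rad and distance between cover and nest below 0.005 m and angle between cover's own z axis and vertical below 0.06 rad and value of joint clamp above 1.36 rad and linear speed of each of carrier, cover below 0.01 m/s); the robot touches nothing.
It fails at once if the carrier is rammed against the stop screw or its tower (over 45 N) (contact force between carrier and stop_block above 45 N).
It fails at once if the carrier catches or jams against the fixture (over 100 N) (contact force between carrier and fixture above 100 N).
It fails at once if the carrier is tipped (over 0.12 rad) or lifted instead of slid (middle more than 15 mm above the runway) (angle between carrier's own z axis and vertical above 0.12 rad or z of carrier in the frame of fixture above 0.07 m).
It fails at once if the cover comes off its nest (distance between cover and nest above 0.008 m).
It fails at once if a bystander is moved more than 20 mm (distance of any of spare_cover, test_block, caliper, ring_gauge, driver, gauge_block, knob_pin from where it was at the start of the episode above 0.02 m).
It also fails if it takes over 61 s, if anything falls off the work surface, if the arm or the gripper's body presses on something with over 40 N, if the wrist force passes 120 N, or if a joint passes its speed limit or range.

### The arm

A 7-joint arm with a two-finger parallel gripper is mounted at the origin on the work surface. World frame = base frame: x ahead of the robot, y to its left, z up, the work surface at z = 0. Lengths are in m, angles in rad, forces in N, time in s.
With the tool pointing down it reaches from about 0.4 to 0.9 m from the base axis. Payload 5.6 kg.
Tool frame: the origin (TCP) lies midway between the tips of the shut fingers; the grasp point (between the pads) lies 19 mm behind it; z points along the fingers, y is the line along which they close (so a half turn about z gives the same grasp; the last joint's range is limited). The gripper opens to 92 mm and grips with 3 to 60 N. Pads are 20 mm wide; open, the fingers measure 128 mm over their backs; the gripper's body (75 mm by 189 mm) begins 69 mm behind the grasp point.
Start: joints at [-1.197, 0.468, -0.012, 1.603, 0.006, 1.071, -0.056], TCP at [0.263, 0.594, 0.188] pointing down, gripper open.
Joint ranges: [-2.53, 2.53], [-0.31, 2.02], [-1.57, 1.55], [0.28, 2.44], [-1.29, 4.43], [0.15, 1.84], [-2.92, 2.92]. Speed limits (rad/s): [2.57, 2.57, 3.14, 3.14, 3.14, 3.14, 3.14].

### API

Orientations are given as a 3x3 rotation matrix whose columns are the frame's x, y, z axes.
In Python, from station import env, effector, solver, viewer, workorder, search_frame, tip_of gives the robot as it stands. Calls block until the motion is done:
- env.reach(position, orientation): joint-space move of the TCP to a pose.
- env.movel(position, frame=None, rate=0.15): straight line of the TCP; frame=None keeps the orientation; rate is the mean speed in m/s.
- env.goto_joints(angles): joint-space move.
- effector.release() and effector.grasp(squeeze=None): open the fingers fully, or close them until they stop; squeeze is the grip in N (None keeps the last).
- env.pause(seconds).
- solver.inverse_kinematics(position, orientation): joint angles nearest the present ones, or None.
- env.sense(): the state.
- viewer.read_camera(name): name is "scene" or "top"; returns (picture, depth): 420x560x3 uint8, red, green, blue; 420x560 float32, m along the optical axis (not along the pixel's ray), 0 where there is no reading.
- viewer.camera_info(name): a dict with "intrinsics" (3x3 intrinsics, pixels), "eye" and "rotation" of the camera in the world. Camera axes: x right, y up, looking along -z (the intrinsics and any distortion apply to the point x, -y, -z); pixel columns grow to the right and rows downward; lengths in m; the calibration is good to about 2 mm. A picture is of the moment at which its call begins. camera_info takes no time and is no camera call.
A pose or a line that the arm cannot do raises env.PlanningError and nothing moves.
- workorder.finish_job(): hands the job in; it is judged then, once.
Trained networks look in the newest picture that a camera, given by its name, has taken for a name from the list of things; names that differ only in an ending like _2 or _b are one class to them, and where a whole thing is asked for, a point or a joint stands for the part that bears it (a point fixed in the world has none). Each returns a list of dicts, best first, with "score" (0 to 1); they miss things now and then, are a little off and sometimes report something else, mostly with a low value. They report only what shows in the picture. A call takes as long as a camera call. They do not tell look-alikes from the thing itself.
- search_frame(camera, name): "at" ([x, y, z] in m, in world coordinates, good to about 4 mm: the middle of the surface that is visible of it).
- tip_of(camera, name): "at" ([x, y, z] in m, in world coordinates, good to about 4 mm: a listed point, or the origin of a listed thing).
The state is a dict: "t": time; "joint_positions": joint angles; "joint_velocities": joint speeds; "tau": joint torques, N m; "ee_pos": TCP position; "tcp_rot": TCP orientation; "wrist_force": force on the tool from outside, world axes, zero at the start; "moment": the same for the moment, N m; "gripper_width": finger opening in m; "grasp_force": force on a finger pad.
Only numpy, scipy, OpenCV 4.12 (cv2) and the standard library are available. Lean on these libraries where they do the work, as an engineer would, in place of code of your own. Each camera call takes 0.05 s, during which the arm holds its last target. There are 200 camera calls.

## Working session

There is one attempt and no reset: what is moved stays moved. The work goes in short steps, each a Python script; the robot and the scene stay as the last script left them, time stands still between calls to the robot, and variables do not carry over. Pictures are saved under pics/ and viewed, at most 10 in all, crops included, and the job is handed in when it is done.

```bash
ls; mkdir -p pics; cat > h.py <<'E'
import numpy as np, cv2
from station import env, effector, solver, viewer, workorder, search_frame, tip_of
def pts(cam,depth):
    c=viewer.camera_info(cam);K=np.array(c["intrinsics"]);R=np.array(c["rotation"]);e=np.array(c["eye"])
    v,u=np.mgrid[:depth.shape[0],:depth.shape[1]]
    x=(u-K[0,2])/K[0,0]*depth;y=(v-K[1,2])/K[1,1]*depth
    return np.stack([x,-y,-depth],-1)@R.T+e
def proj(cam,p):
    c=viewer.camera_info(cam);K=np.array(c["intrinsics"]);R=np.array(c["rotation"]);e=np.array(c["eye"])
    q=(np.array(p)-e)@R; q=K@np.array([q[0],-q[1],-q[2]]);return np.round(q[:2]/q[2]).astype(int).tolist()
E
python3 - <<'E'
from h import *
for c in("scene","top"):
    im,d=viewer.read_camera(c);cv2.imwrite(f"pics/{c}0.png",im[:,:,::-1]);np.save(f"pics/{c}.npy",d);np.save(f"pics/{c}_im.npy",im)
    print(c,{k:(np.round(v,3).tolist() if not isinstance(v,str) else v) for k,v in viewer.camera_info(c).items()})
    for n in("fixture","mouth","keeper","stop_block","stand","carrier","handle","cover","clamp_grip","gauge_block","knob_pin"):
        print(n,[(np.round(r["at"],3).tolist(),proj(c,r["at"]),round(r["score"],2)) for r in tip_of(c,n)[:3]])
print(env.sense()["t"])
E
```

```text
pics
scene {'intrinsics': [[398.399, 0.0, 284.021], [0.0, 398.399, 210.453], [0.0, 0.0, 1.0]], 'eye': [0.949, -0.356, 0.844], 'rotation': [[0.718, -0.523, 0.46], [0.696, 0.525, -0.489], [0.014, 0.671, 0.741]]}
fixture [([0.505, 0.04, -0.003], [263, 260], 0.62)]
mouth [([0.508, 0.04, 0.057], [263, 246], 0.68)]
keeper [([0.506, -0.002, 0.057], [250, 256], 0.69), ([0.399, -0.126, 0.045], [181, 263], 0.3)]
stop_block [([0.507, -0.216, 0.043], [177, 317], 0.91)]
stand [([0.513, 0.174, 0.001], [300, 232], 0.94)]
carrier [([0.512, 0.171, 0.053], [300, 220], 0.87), ([0.208, 0.32, -0.001], [262, 157], 0.84)]
handle [([0.152, 0.315, 0.056], [248, 135], 0.79), ([0.511, 0.221, 0.11], [314, 195], 0.7), ([0.781, -0.022, 0.006], [330, 349], 0.54)]
cover [([0.508, 0.154, 0.072], [295, 218], 0.89), ([0.618, 0.462, -0.001], [392, 198], 0.62)]
clamp_grip [([0.502, -0.24, 0.194], [151, 286], 0.77)]
gauge_block [([0.615, -0.207, 0.046], [212, 348], 0.73)]
knob_pin [([0.778, 0.119, 0.001], [368, 307], 0.62), ([0.4, -0.13, 0.045], [181, 265], 0.39)]
top {'intrinsics': [[456.309, 0.0, 284.159], [0.0, 456.30
[... 368 characters left out ...]
[472, 191], 0.74), ([0.46, 0.463, 0.001], [158, 218], 0.66)]
stop_block [([0.512, 0.153, 0.076], [281, 193], 0.64)]
stand []
carrier [([0.511, 0.172, 0.053], [273, 195], 0.85), ([0.206, 0.322, 0.001], [215, 321], 0.85)]
handle [([0.152, 0.311, 0.062], [214, 350], 0.79), ([0.512, 0.223, 0.11], [249, 192], 0.59)]
cover [([0.616, 0.462, 0.0], [159, 156], 0.96), ([0.511, 0.154, 0.073], [281, 194], 0.8), ([0.321, 0.186, 0.003], [269, 273], 0.43)]
clamp_grip [([0.503, -0.242, 0.198], [475, 191], 0.56), ([0.504, -0.21, 0.047], [436, 196], 0.33)]
gauge_block [([0.613, -0.201, 0.046], [431, 150], 0.64)]
knob_pin [([0.51, 0.169, 0.05], [275, 195], 0.72), ([0.399, -0.129, 0.043], [402, 241], 0.43)]
1.2
```

View pics/scene0.png

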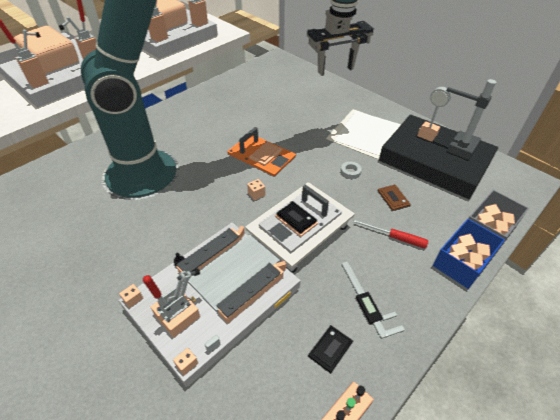

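View pics/top0.png

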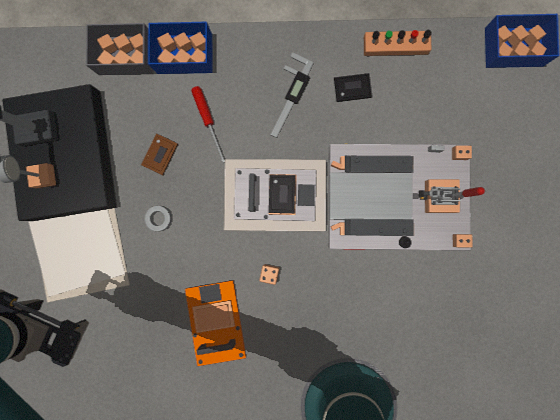

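The scene view shows two candidates for the carrier. The aluminium one with the black cover is on the white stand (scene 300,218, top 275,195), and the orange look-alike is on the table (scene 262,155, top 215,322). For the cover, the candidates are the black one on the nest (top 281,194), the brown one (159,155) and the spare (352,87). I choose the aluminium carrier. Next I measure it precisely and check it in a crop.

```bash
python3 - <<'E'
from h import *
d=np.load("pics/top.npy");im=np.load("pics/top_im.npy");P=pts("top",d)
cv2.imwrite("pics/crop0.png",cv2.resize(im[135:260,220:490,::-1],None,fx=2.9,fy=2.9,interpolation=cv2.INTER_CUBIC))
X,Y,Z=P[...,0],P[...,1],P[...,2]
def box(a,b,c,e): return (X>a)&(X<b)&(Y>c)&(Y<e)
for n,b in dict(stand=(.44,.58,.272,.285),standR=(.435,.445,.1,.25),run=(.47,.55,-.1,.02),carr=(.47,.55,.243,.262),base=(.6,.62,-.1,.02)).items():
    z=Z[box(*b)&(d>0)];print(n,z.size,np.round([np.median(z),z.std()],4))
def edge_x(y0,y1,zlo,zhi,xa,xb,n):
    # extent in x per image column
    m=box(xa,xb,y0,y1)&(Z>zlo)&(Z<zhi)&(d>0);lo=[];hi=[]
    for u in np.unique(np.where(m)[1]):
        c=np.where(m[:,u])[0]
        if len(c)<3: continue
        lo.append((Y[c,u].mean(),X[c,u].min()));hi.append((Y[c,u].mean(),X[c,u].max()))
    for k,e in(("lo",lo),("hi",hi)):
        e=np.array(e);f=np.polyfit(e[:,0],e[:,1],1);r=e[:,1]-np.polyval(f,e[:,0])
        ok=abs(r)<.003;f=np.polyfit(e[ok,0],e[ok,1],1);print(n,k,"slope %.4f x@y.17 %.4f x@y-.05 %.4f res %.4f n%d"%(f[0],np.polyval(f,.17),np.polyval(f,-.05),r[ok].std(),ok.sum()))
edge_x(.1,.25,.059,.072,.43,.6,"carrier")
edge_x(-.13,-.02,.05,.062,.44,.57,"runway between keepers")
edge_x(-.28,.03,.035,.3,.35,.68,"base")
edge_x(.06,.28,.042,.2,.38,.65,"stand")
print(np.round(env.sense()["tcp_rot"],3).tolist())
E
```

```text
stand 345 [0.0521 0.0019]
standR 270 [0.0523 0.002 ]
run 1742 [0.0552 0.0019]
carr 276 [0.0643 0.002 ]
base 366 [0.0453 0.002 ]
carrier lo slope 0.0399 x@y.17 0.4529 x@y-.05 0.4441 res 0.0008 n65
carrier hi slope 0.0380 x@y.17 0.5705 x@y-.05 0.5622 res 0.0013 n56
runway between keepers lo slope 0.0097 x@y.17 0.4558 x@y-.05 0.4537 res 0.0017 n32
runway between keepers hi slope 0.0145 x@y.17 0.5624 x@y-.05 0.5593 res 0.0005 n47
base lo slope -0.0261 x@y.17 0.3771 x@y-.05 0.3829 res 0.0017 n28
base hi slope 0.0230 x@y.17 0.6350 x@y-.05 0.6299 res 0.0016 n17
stand lo slope 0.0089 x@y.17 0.4276 x@y-.05 0.4256 res 0.0004 n93
stand hi slope 0.0139 x@y.17 0.5957 x@y-.05 0.5927 res 0.0015 n69
[[-0.914, 0.405, 0.0], [0.405, 0.914, -0.0], [-0.0, -0.0, -1.0]]
```

View pics/crop0.png

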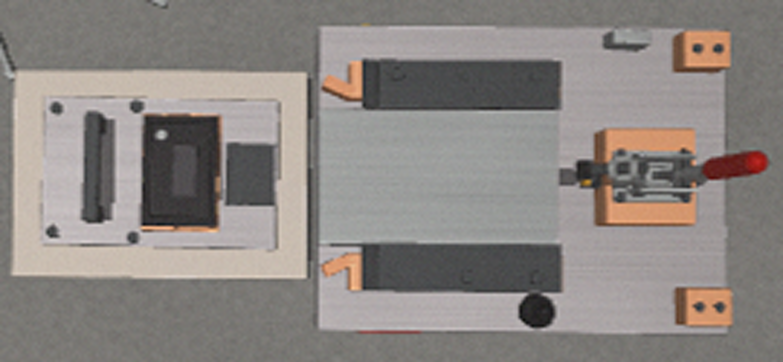

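The crop confirms the choice: aluminium carrier with black cover and dark patch towards the fixture, with the handle at crop (97,167). I refine the axes to sub-pixel from the image edges before moving.

```bash
cat >> h.py <<'E'
def rayz(cam,uv,z):
    c=viewer.camera_info(cam);K=np.array(c["intrinsics"]);R=np.array(c["rotation"]);e=np.array(c["eye"])
    uv=np.atleast_2d(uv);r=np.stack([(uv[:,0]-K[0,2])/K[0,0],-(uv[:,1]-K[1,2])/K[1,1],-np.ones(len(uv))],-1)@R.T
    return e+r*((z-e[2])/r[:,2])[:,None]
def edge(im,xg,ya,yb,z,sign,slope=.012,w=4,yref=0):
    """edge at x~xg(y): sign + = brighter toward larger x. returns (slope,x at y=yref)"""
    g=cv2.GaussianBlur(im.astype(np.float32).mean(-1),(1,1),0);pt=[]
    ua=proj("top",[xg,ya,z])[0];ub=proj("top",[xg,yb,z])[0]
    for u in range(min(ua,ub),max(ua,ub)+1):
        yy=ya+(yb-ya)*(u-ua)/(ub-ua);v0=proj("top",[xg+slope*(yy-(ya+yb)/2),yy,z])[1]
        s=np.arange(v0-w,v0+w+1);gr=-(g[s+1,u]-g[s-1,u])*sign # image rows grow to -x
        k=int(np.argmax(gr[1:-1]))+1;a,b,c=gr[k-1:k+2]
        if b<8: continue
        pt.append((u,s[k]+.5*(a-c)/(a-2*b+c+1e-9)))
    if len(pt)<6: return None
    q=rayz("top",np.array(pt),z)
    f=cv2.fitLine(q[:,:2].astype(np.float32),cv2.DIST_HUBER,0,1e-4,1e-4).ravel()
    m=f[0]/f[1];r=q[:,0]-f[2]-m*(q[:,1]-f[3])
    return np.round([m,f[2]+m*(yref-f[3]),np.median(abs(r)),len(pt)],4)
E
python3 - <<'E'
from h import *
im=np.load("pics/top_im.npy")
print("keep lo in",edge(im,.453,-.12,-.01,.076,1))
print("keep hi in",edge(im,.560,-.12,-.01,.070,-1))
print("keep lo out",edge(im,.415,-.12,-.01,.076,-1))
print("keep hi out",edge(im,.598,-.12,-.01,.076,1))
print("base lo",edge(im,.382,-.26,.03,.045,1))
print("base hi",edge(im,.632,-.26,.03,.045,-1))
print("stand lo",edge(im,.427,.07,.28,.052,1,yref=.17))
print("stand hi",edge(im,.596,.07,.28,.052,-1,yref=.17))
for s in(1,-1):
  print("carr lo",edge(im,.4525,.09,.25,.0645,s,.039,yref=.17)); print("carr hi",edge(im,.571,.09,.25,.0645,s,.039,yref=.17))
print("run lo",edge(im,.4525,-.0,.03,.055,1)); 
g=im.astype(float).mean(-1)
# mouth edge, carrier ends along the axis row
for x in(.49,.53):
    u0,v0=proj("top",[x,.1,.055]);row=g[v0-2:v0+3].mean(0)
    print([int(k) for k in row[225:240]],[int(k) for k in row[310:336]])
E
```

```text
keep lo in [1.350e-02 4.525e-01 1.000e-04 4.900e+01]
keep hi in [9.300e-03 5.588e-01 0.000e+00 4.900e+01]
keep lo out [1.990e-02 4.147e-01 2.000e-04 5.000e+01]
keep hi out [1.270e-02 5.986e-01 1.000e-04 4.900e+01]
base lo [1.760e-02 3.828e-01 3.000e-04 1.250e+02]
base hi [2.180e-02 6.318e-01 4.000e-04 1.240e+02]
stand lo [2.050e-02 4.267e-01 3.000e-04 9.000e+01]
stand hi [1.760e-02 5.957e-01 2.000e-04 8.900e+01]
carr lo [2.940e-02 4.542e-01 5.000e-04 6.300e+01]
carr hi [3.240e-02 5.734e-01 6.000e-04 6.600e+01]
carr lo [2.890e-02 4.498e-01 5.000e-04 6.900e+01]
carr hi [3.620e-02 5.691e-01 5.000e-04 6.000e+01]
run lo [3.330e-02 4.536e-01 1.000e-04 1.400e+01]
[197, 189, 187, 188, 186, 188, 188, 190, 178, 171, 194, 187, 188, 189, 187] [78, 77, 77, 73, 100, 159, 190, 186, 188, 187, 185, 186, 187, 186, 195, 174, 57, 88, 110, 103, 147, 161, 160, 159, 160, 159]
[193, 188, 187, 188, 188, 188, 185, 186, 188, 183, 175, 186, 186, 186, 185] [89, 89, 92, 94, 121, 136, 128, 190, 186, 186, 187, 186, 186, 186, 188, 159, 82, 121, 110, 106, 149, 162, 159, 160, 160, 159]
```

```bash
cat >> h.py <<'E'
def Rt(s):
    y=np.array([s,1,0])/np.hypot(s,1);z=np.array([0,0,-1.]);return np.stack([np.cross(y,z),y,z],-1)
def st(n=""):
    s=env.sense();print(n,"t%.2f"%s["t"],"p",np.round(s["ee_pos"],4),"F",np.round(s["wrist_force"],2),"M",np.round(s["moment"],2),"w%.4f g%.1f"%(s["gripper_width"],s["grasp_force"]));return s
E
python3 - <<'E'
from h import *
R=Rt(.036)
env.reach([.5135,.221,.2],R);st()
env.movel([.5135,.221,.0945],R,.08);st()
effector.grasp(20);st("g")
effector.grasp(60);env.pause(.2);s=st("g")
p=np.array(s["ee_pos"])
env.movel(p+[0,0,.0045],None,.01);env.pause(.2);st("lift")
im,d=viewer.read_camera("scene");cv2.imwrite("pics/lift.png",cv2.resize(im[150:270,210:390,::-1],None,fx=4,fy=4,interpolation=cv2.INTER_CUBIC))
E
```

```text
t2.85 p [0.5131 0.2223 0.2   ] F [ 0.13  0.23 -0.12] M [0.01 0.01 0.01] w0.0919 g0.0
 t4.32 p [0.5139 0.2212 0.095 ] F [ 0.07 -0.36 -1.1 ] M [-0.   -0.03 -0.05] w0.0921 g0.0
g t5.67 p [0.5135 0.221  0.0945] F [-0.35  0.63 -0.02] M [-0.05  0.02 -0.01] w0.0000 g0.0
g t6.08 p [0.5135 0.221  0.0945] F [ 0.41 -0.72 -0.85] M [-0.   -0.03  0.03] w0.0005 g0.0
lift t6.88 p [0.5134 0.2209 0.0989] F [-0.36  0.3   0.06] M [0.04 0.02 0.  ] w0.0004 g0.0
```

View pics/lift.png

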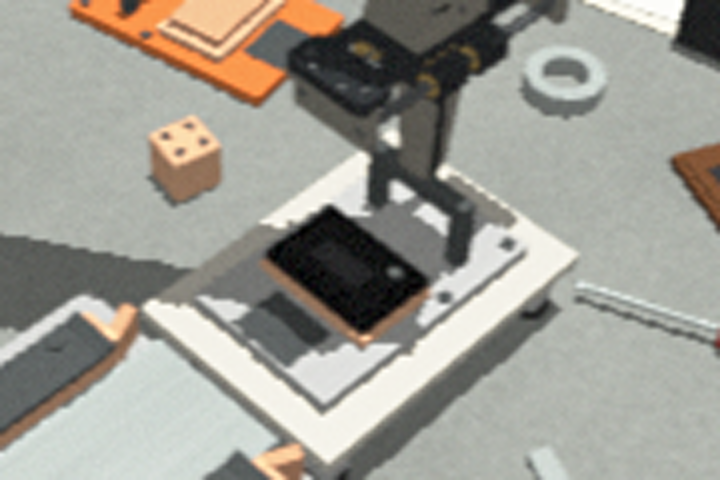

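The fingers closed on nothing. In the crop the shut fingers stand behind the bar (crop 430,140), and the bar runs from (378,160) to (470,220). I check where everything is now.

```bash
python3 - <<'E'
from h import *
for c in("scene","top"):
    im,d=viewer.read_camera(c);P=pts(c,d)
    for n in("handle","carrier","cover"): print(c,n,[(np.round(r["at"],4).tolist(),proj(c,r["at"]),round(r["score"],2)) for r in tip_of(c,n)[:3]])
    print("tcp px",proj(c,env.sense()["ee_pos"]))
    m=(abs(P[...,0]-.512)<.1)&(abs(P[...,1]-.2)<.08)&(P[...,2]>.095)&(P[...,2]<.122)&(d>0)
    q=P[m];v,u=np.where(m);print(len(q),np.round(np.percentile(q,[2,50,98],axis=0),3).tolist(),u.min(),u.max(),v.min(),v.max())
im=viewer.read_camera("top")[0];cv2.imwrite("pics/top1.png",cv2.resize(im[140:250,200:345,::-1],None,fx=5,fy=5,interpolation=cv2.INTER_CUBIC))
for s in(1,-1): print(edge(im,.4525,.09,.2,.0645,s,.035,yref=.17),edge(im,.571,.09,.2,.0645,s,.035,yref=.17))
E
```

```text
scene handle [([0.15, 0.3158, 0.0574], [248, 135], 0.88), ([0.5111, 0.2235, 0.1097], [315, 195], 0.69)]
scene carrier [([0.5173, 0.1723, 0.0546], [302, 220], 0.85), ([0.2073, 0.3207, -0.0018], [262, 156], 0.77)]
scene cover [([0.6178, 0.4598, -0.0011], [392, 199], 0.95), ([0.5087, 0.1573, 0.0718], [296, 217], 0.91)]
tcp px [314, 198]
204 [[0.476, 0.214, 0.097], [0.526, 0.218, 0.115], [0.557, 0.227, 0.121]] 302 328 185 208
top handle [([0.1541, 0.3109, 0.0582], [215, 348], 0.62)]
top carrier [([0.2032, 0.3219, 0.003], [214, 322], 0.76)]
top cover [([0.5101, 0.1525, 0.0728], [281, 194], 0.84), ([0.6154, 0.4615, -0.0014], [159, 156], 0.82)]
tcp px [251, 192]Traceback (most recent call last):
  File "<stdin>", line 7, in <module>
    return _quantile_unchecked(
        a, q, axis, out, overwrite_input, method, keepdims, weights)
    return _ureduce(a,
                    func=_quantile_ureduce_func,
    ...<5 lines>...
                    overwrite_input=overwrite_input,
                    method=method)
    r = func(a, **kwargs)
    result = _quantile(arr,
                       quantiles=q,
    ...<2 lines>...
                       out=out,
                       weights=wgt)
    slices_having_nans = np.isnan(arr[-1, ...])
                                  ~~~^^^^^^^^^
IndexError: index -1 is out of bounds for axis 0 with size 0
```

```bash
python3 - <<'E'
from h import *
im,d=viewer.read_camera("scene");P=pts("scene",d)
for v in range(172,206,3):
    print(v,[(u,np.round(P[v,u],3).tolist()) for u in (313,317,321)])
im=viewer.read_camera("top")[0]
a=cv2.resize(viewer.read_camera("scene")[0][160:230,260:360,::-1],(800,560)[::1],interpolation=cv2.INTER_CUBIC);cv2.imwrite("pics/sc2.png",a)
s=st();print(np.round(s["tcp_rot"],3).tolist(),np.round(s["joint_positions"],3))
E
```

```text
172 [(313, [0.535, 0.178, 0.233]), (317, [0.539, 0.188, 0.229]), (321, [0.545, 0.195, 0.229])]
175 [(313, [0.539, 0.174, 0.229]), (317, [0.526, 0.206, 0.199]), (321, [0.525, 0.223, 0.187])]
178 [(313, [0.516, 0.204, 0.185]), (317, [0.525, 0.209, 0.187]), (321, [0.523, 0.227, 0.174])]
181 [(313, [0.515, 0.206, 0.172]), (317, [0.524, 0.211, 0.175]), (321, [0.525, 0.226, 0.165])]
184 [(313, [0.515, 0.208, 0.16]), (317, [0.524, 0.212, 0.164]), (321, [0.525, 0.227, 0.155])]
187 [(313, [0.516, 0.208, 0.152]), (317, [0.524, 0.213, 0.154]), (321, [0.524, 0.23, 0.141])]
190 [(313, [0.516, 0.209, 0.139]), (317, [0.523, 0.216, 0.14]), (321, [0.523, 0.233, 0.128])]
193 [(313, [0.509, 0.219, 0.117]), (317, [0.523, 0.218, 0.128]), (321, [0.486, 0.286, 0.052])]
196 [(313, [0.512, 0.217, 0.11]), (317, [0.525, 0.216, 0.12]), (321, [0.532, 0.224, 0.119])]
199 [(313, [0.493, 0.242, 0.066]), (317, [0.524, 0.218, 0.107]), (321, [0.539, 0.215, 0.12])]
202 [(313, [0.499, 0.236, 0.063]), (317, [0.509, 0.241, 0.067]), (321, [0.54, 0.215, 0.109])]
205 [(313, [0.507, 0.227, 0.064]), (317, [0.515, 0.234, 0.065]), (321, [0.522, 0.242, 0.064])]
 t7.48 p [0.5135 0.221  0.099 ] F [-0.56 -0.04 -0.98] M [ 0.07 -0.06 -0.01] w0.0003 g0.0
[[-0.999, 0.036, -0.0], [0.036, 0.999, 0.0], [0.0, 0.0, -1.0]] [-0.536  0.425  0.087  1.908 -0.049  0.811  1.112]
```

View pics/sc2.png

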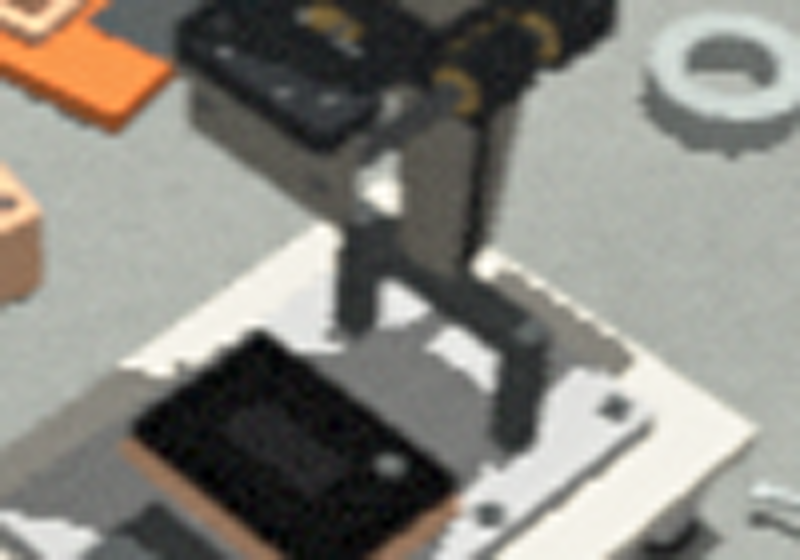

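The crop shows the shut fingers ending on top of the bar (crop 440,270), even though the reported TCP is 20 mm lower. I open the fingers and measure the real tip height with the depth image.

```bash
python3 - <<'E'
from h import *
s=st();p=np.array(s["ee_pos"])
env.movel(p+[0,0,.03],None,.1)
for k in("shut","open"):
    if k=="open": effector.release()
    env.pause(.15);s=st(k);p=np.array(s["ee_pos"]);im,d=viewer.read_camera("scene");P=pts("scene",d)
    m=(d>0)&(abs(P[...,0]-p[0])<.025)&(P[...,2]>.124)&(P[...,2]<.21)
    for a,b in((-.075,-.04),(-.03,.03),(.04,.08)):
        q=P[m&(P[...,1]>p[1]+a)&(P[...,1]<p[1]+b)]
        if len(q)>5: print(k,len(q),"zmin",np.round(np.sort(q[:,2])[:6],3),"x",np.round(np.percentile(q[:,0],[3,97]),3),"y",np.round(np.percentile(q[:,1],[3,97]),3))
    cv2.imwrite(f"pics/{k}.png",im[:,:,::-1])
E
```

```text
t7.48 p [0.5135 0.221  0.099 ] F [-0.56 -0.04 -0.98] M [ 0.07 -0.06 -0.01] w0.0003 g0.0
shut t8.08 p [0.513  0.2208 0.1284] F [-0.06 -0.16  0.61] M [-0.02  0.06  0.03] w0.0006 g0.0
shut 195 zmin [0.155 0.155 0.157 0.158 0.158 0.159] x [0.507 0.525] y [0.205 0.234]
open t9.66 p [0.5135 0.221  0.129 ] F [0.36 0.03 0.03] M [ 0.03 -0.01 -0.04] w0.0919 g0.0
open 141 zmin [0.157 0.157 0.159 0.159 0.161 0.161] x [0.504 0.524] y [0.159 0.174]
open 155 zmin [0.156 0.157 0.157 0.158 0.159 0.159] x [0.507 0.527] y [0.267 0.282]
```

The real finger tips are about 25 mm above the reported TCP: bottoms at 0.155 with TCP at 0.129, the same whether shut or open, and xy agrees. I correct for this in z and grasp again.

```bash
python3 - <<'E'
from h import *
R=Rt(.036)
env.movel([.513,.2212,.085],R,.08)
z=.085
while z>.071:
    z-=.0035;env.movel([.513,.2212,z],R,.03);F=env.sense()["wrist_force"]
    if abs(F[2])>4: print("contact",z,F);break
im,d=viewer.read_camera("scene");P=pts("scene",d)
m=(d>0)&(abs(P[...,0]-.513)<.025)&(P[...,2]>.09)&(P[...,2]<.14)&(P[...,1]>.15)&(P[...,1]<.18);print("tip z",np.sort(P[m][:,2])[:5].round(3))
st("down")
effector.grasp(15);st("g15");effector.grasp(60);env.pause(.2);s=st("g60")
cv2.imwrite("pics/g.png",cv2.resize(viewer.read_camera("scene")[0][160:230,260:360,::-1],(800,560),interpolation=cv2.INTER_CUBIC))
E
```

```text
tip z [0.091 0.097 0.101 0.101 0.103]
down t11.53 p [0.5129 0.2212 0.0709] F [ 0.13 -1.48  0.72] M [ 0.02 -0.01  0.04] w0.0921 g0.0
g15 t12.71 p [0.513  0.2212 0.071 ] F [-0.2   0.38 -0.05] M [0.04 0.02 0.06] w0.0118 g15.0
g60 t13.12 p [0.513  0.2212 0.071 ] F [0.31 0.43 0.51] M [ 0.01 -0.02 -0.02] w0.0112 g60.0
```

View pics/g.png

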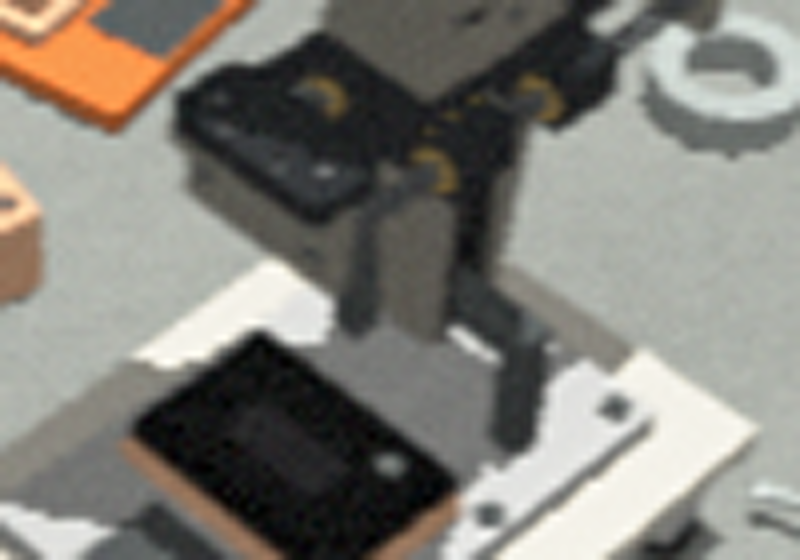

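The crop shows the bar held between the pads (width 11.2 mm at 60 N). I lift slightly, square the carrier up and measure the alignment just before the mouth.

```bash
cat >> h.py <<'E'
def sides(im,yl,yh,x0,sl,z,n):
    """carrier side edges: outer flank, carrier plate vs darker surround, both polarities"""
    yr=(yl+yh)/2
    for s in(1,-1): print(n,s,edge(im,x0-.06,yl,yh,z,s,sl,3,yr),edge(im,x0+.06,yl,yh,z,s,sl,3,yr))
def dsides(yl,yh,x0,zlo,zhi,d):
    P=pts("top",d);X,Y,Z=P[...,0],P[...,1],P[...,2];m=(d>0)&(Y>yl)&(Y<yh)&(Z>zlo)&(Z<zhi)&(abs(X-x0)<.075)
    yr=(yl+yh)/2
    for f in(np.min,np.max):
        e=[]
        for u in np.unique(np.where(m)[1]):
            c=np.where(m[:,u])[0]
            if len(c)>3:e.append((Y[c,u].mean(),f(X[c,u])))
        e=np.array(e,np.float32);l=cv2.fitLine(e,cv2.DIST_HUBER,0,1e-4,1e-4).ravel();k=l[1]/l[0];print("depth",f.__name__,"slope %.4f x %.4f"%(k,l[3]+k*(yr-l[2])),len(e))
E
python3 - <<'E'
from h import *
s=st();p=np.array(s["ee_pos"])
for k in range(1,6):
    env.movel(p+[0,0,.001*k],None,.01);st(k)
xc=lambda y:.5053+.0175*(y+.065)
q=np.array([xc(.201),.201,p[2]+.005]);env.movel(q,Rt(.0175),.03);env.pause(.2);st("sq")
im,d=viewer.read_camera("top");np.save("pics/t2.npy",d);np.save("pics/t2_im.npy",im)
P=pts("top",d);X,Y,Z=P[...,0],P[...,1],P[...,2]
for n,(a,b) in dict(nose=(.062,.085),mid=(.085,.1),tail=(.225,.24)).items():
    for xs in((.46,.48),(.54,.56)): 
        z=Z[(d>0)&(Y>a)&(Y<b)&(X>xs[0])&(X<xs[1])];print(n,xs,z.size,np.median(z).round(4))
sides(im,.065,.17,xc(.12),.0175,.069,"c");print("line",xc(.1175))
dsides(.065,.17,xc(.12),.062,.076,d)
print([np.round(r["at"],4) for r in tip_of("top","cover")[:2]])
cv2.imwrite("pics/t2.png",cv2.resize(im[130:260,210:470,::-1],None,fx=3,fy=3,interpolation=cv2.INTER_CUBIC))
E
```

```text
t13.18 p [0.513  0.2212 0.071 ] F [-0.68 -0.26  0.26] M [ 0.01 -0.03  0.05] w0.0117 g60.0
1 t13.43 p [0.5126 0.221  0.0714] F [ 0.33  0.31 -4.42] M [ 0.17 -0.17  0.11] w0.0115 g60.0
2 t13.68 p [0.5124 0.221  0.0726] F [-0.09 -0.1  -6.78] M [0.37 0.02 0.02] w0.0114 g60.0
3 t13.93 p [0.5129 0.2212 0.074 ] F [-0.81  0.11 -7.08] M [ 0.36 -0.01  0.04] w0.0113 g60.0
4 t14.18 p [0.5131 0.2212 0.0751] F [-0.16  0.39 -6.94] M [ 0.38 -0.03 -0.01] w0.0112 g60.0
5 t14.43 p [0.5131 0.2212 0.0761] F [ 0.44 -0.87 -7.61] M [ 0.4   0.04 -0.02] w0.0113 g60.0
sq t15.46 p [0.51   0.2013 0.076 ] F [ 0.48 -0.24 -6.76] M [ 0.34  0.07 -0.  ] w0.0109 g60.0
nose (0.46, 0.48) 81 0.068
nose (0.54, 0.56) 90 0.0679
mid (0.46, 0.48) 47 0.0681
mid (0.54, 0.56) 63 0.069
tail (0.46, 0.48) 39 0.5011
tail (0.54, 0.56) 1 0.4428
c 1 None [1.260e-02 5.712e-01 2.000e-04 4.600e+01]
c -1 [4.93e-02 4.48e-01 5.00e-04 2.90e+01] [1.210e-02 5.669e-01 2.000e-04 3.800e+01]
line 0.50849375
depth min slope 1.8925 x 0.4828 42
depth max slope 0.0145 x 0.5669 42
[array([0.6166, 0.4595, 0.0027]), array([0.5089, 0.1335, 0.0809])]
```

View pics/t2.png

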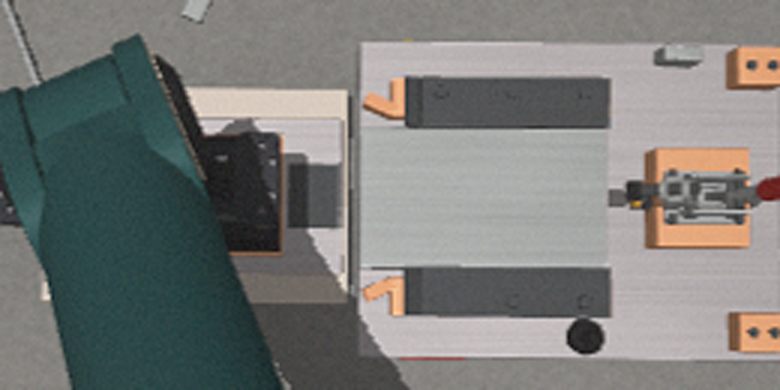

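The picture shows the carrier level and square before the mouth (its hi edge is parallel to the runway), with the cover seated. I cross the step under a force watch, then feel for the runway before the keepers.

```bash
cat >> h.py <<'E'
xc=lambda y:.5053+.0175*(y+.065)
def go(y,z,dx=0,step=.005,rate=.03,lim=8,ref=None):
    """slide handle to world y in steps; stop if horizontal force grows over lim"""
    s=env.sense();y0=s["ee_pos"][1];n=max(1,int(np.ceil(abs(y-y0)/step)))
    for yy in np.linspace(y0,y,n+1)[1:]:
        env.movel([xc(yy)+dx,yy,z],Rt(.0175),rate);F=np.array(env.sense()["wrist_force"])
        if np.hypot(F[0],F[1])>lim or abs(F[2]+7)>12: st("STOP");return False
    st("ok");return True
E
python3 - <<'E'
from h import *
s=st();p=np.array(s["ee_pos"])
env.movel([p[0],p[1],.077],None,.02)
if go(.159,.077):
    env.pause(.1);f0=np.mean([env.sense()["wrist_force"][2] for _ in range(3)])
    z=.077
    while z>.0715:
        z-=.0004;env.movel([xc(.159),.159,z],Rt(.0175),.01);s=st("%.4f"%z)
        if s["wrist_force"][2]>-4.0: break
E
```

```text
t15.56 p [0.5099 0.2012 0.076 ] F [ 0.07  0.67 -6.85] M [ 0.36 -0.04  0.01] w0.0112 g60.0
ok t18.57 p [0.5092 0.1587 0.077 ] F [-0.88  0.34 -6.76] M [ 0.4   0.03 -0.01] w0.0114 g60.0
0.0766 t18.93 p [0.5092 0.1591 0.0766] F [-0.15  0.22 -7.29] M [0.35 0.01 0.05] w0.0113 g60.0
0.0762 t19.18 p [0.5092 0.159  0.0762] F [ 0.1   0.04 -7.01] M [ 0.31  0.02 -0.01] w0.0116 g60.0
0.0758 t19.43 p [0.5092 0.159  0.0758] F [-0.08 -0.74 -8.05] M [ 0.36 -0.05 -0.04] w0.0114 g60.0
0.0754 t19.68 p [0.5092 0.159  0.0754] F [-0.67 -0.44 -7.13] M [ 0.41 -0.07 -0.06] w0.0112 g60.0
0.0750 t19.93 p [0.5093 0.159  0.075 ] F [-0.5   0.53 -5.32] M [ 0.32 -0.02  0.02] w0.0116 g60.0
0.0746 t20.18 p [0.5093 0.1591 0.0747] F [-0.11  0.73 -5.44] M [ 0.34  0.03 -0.02] w0.0115 g60.0
0.0742 t20.43 p [0.5094 0.1592 0.0743] F [-0.21  1.03 -4.87] M [ 0.35  0.03 -0.04] w0.0113 g60.0
0.0738 t20.68 p [0.5094 0.1592 0.0739] F [-0.36  0.57 -4.29] M [ 0.38  0.06 -0.03] w0.0114 g60.0
0.0734 t20.93 p [0.5094 0.1593 0.0736] F [-0.2   1.92 -3.58] M [ 0.36  0.04 -0.04] w0.0117 g60.0
```

```bash
python3 - <<'E'
from h import *
env.movel([xc(.159),.159,.0757],Rt(.0175),.02);st()
for y in(.14,.12,.10,.08,.06,.04):
    if not go(y,.0757,step=.01,rate=.04,lim=6): break
im,d=viewer.read_camera("top")
cv2.imwrite("pics/t3.png",cv2.resize(im[130:260,210:470,::-1],None,fx=3,fy=3,interpolation=cv2.INTER_CUBIC))
E
```

```text
t21.19 p [0.5089 0.1585 0.0754] F [ 0.94 -0.27 -7.09] M [ 0.39  0.01 -0.  ] w0.0119 g60.0
ok t21.97 p [0.5089 0.1396 0.0757] F [-0.17  0.64 -7.53] M [ 0.4   0.01 -0.02] w0.0112 g60.0
ok t22.77 p [0.5085 0.1196 0.0757] F [ 0.59  0.81 -6.7 ] M [ 0.41 -0.03 -0.  ] w0.0115 g60.0
ok t23.57 p [0.5082 0.0996 0.0757] F [-1.42  0.24 -6.12] M [ 0.36 -0.    0.02] w0.0117 g60.0
ok t24.37 p [0.5078 0.0796 0.0757] F [ 0.4  -0.52 -7.16] M [ 0.39 -0.07  0.06] w0.0116 g60.0
ok t25.17 p [0.5075 0.0596 0.0757] F [-0.25  0.24 -7.26] M [ 0.38  0.06 -0.01] w0.0119 g60.0
ok t25.97 p [0.5071 0.0396 0.0757] F [-0.29  0.16 -7.67] M [ 0.34 -0.02  0.04] w0.0111 g60.0
```

View pics/t3.png

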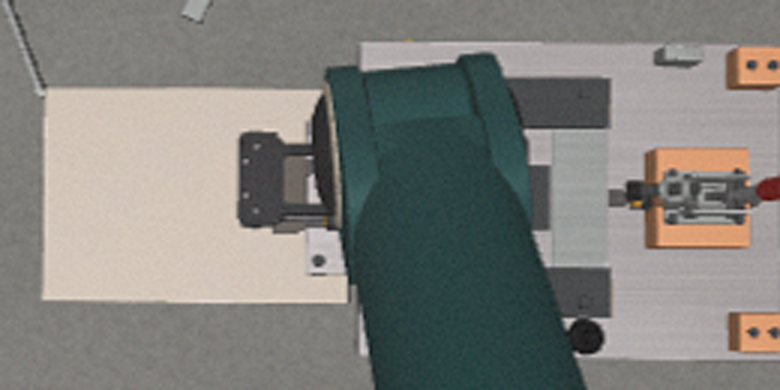

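```bash
python3 - <<'E'
from h import *
if go(.004,.0755,step=.009,rate=.04,lim=5):
    y=.004;hit=False
    while y>-.036:
        y-=.001;env.movel([xc(y),y,.0755],Rt(.0175),.008)
        F=np.array(env.sense()["wrist_force"])
        if F[1]>3: st("y%.4f"%y)
        if F[1]>9: hit=True;break
    env.pause(.4);st("held %s"%hit)
E
```

```text
ok t27.52 p [0.5065 0.0036 0.0755] F [-0.1   0.24 -7.52] M [ 0.39 -0.04 -0.02] w0.0113 g60.0
y-0.0240 t35.22 p [ 0.5061 -0.0233  0.0755] F [-0.    3.02 -6.47] M [1.04 0.01 0.03] w0.0115 g60.0
y-0.0250 t35.49 p [ 0.5062 -0.0234  0.0757] F [-0.49  5.42 -4.42] M [ 1.68  0.12 -0.05] w0.0113 g60.0
y-0.0260 t35.77 p [ 0.5063 -0.0234  0.0758] F [-0.5   7.23 -4.74] M [ 2.17  0.1  -0.1 ] w0.0111 g60.0
y-0.0270 t36.04 p [ 0.5063 -0.0234  0.0759] F [-0.42  9.51 -3.59] M [ 2.61  0.14 -0.14] w0.0113 g60.0
held True t36.44 p [ 0.5063 -0.0234  0.0759] F [ 0.28 10.02 -3.59] M [ 2.67  0.2  -0.08] w0.0118 g60.0
```

The carrier bears on the stop with about 10 N. I set it down, let go, and then work the clamp along its arc.

```bash
python3 - <<'E'
from h import *
R=Rt(.0175);DZ=.0245
def P(phi,r=.09,over=0.):
    fx=.274+r*np.sin(phi)-.008*np.cos(phi)-.016;z=.115+r*np.cos(phi)+.008*np.sin(phi)-over
    y=.0395-fx;return np.array([xc(y),y,z-DZ])
print([solver.inverse_kinematics(P(f),R) is not None for f in(.1,.6,1.1,1.55)])
env.movel([xc(-.027),-.027,.0735],R,.01);st("lower")
env.movel([xc(-.0253),-.0253,.0738],R,.01);st("ease")
effector.release();s=st("rel");p=np.array(s["ee_pos"])
env.movel([p[0],p[1],.21],R,.2);st("up")
E
```

```text
[True, True, True, True]
lower t36.79 p [ 0.5066 -0.0229  0.0743] F [-0.91 11.76 -0.81] M [ 2.62  0.33 -0.16] w0.0114 g60.0
ease t37.12 p [ 0.5065 -0.0229  0.0744] F [-1.13  7.53 -3.33] M [ 1.83  0.26 -0.06] w0.0115 g60.0
rel t38.35 p [ 0.506  -0.0253  0.0738] F [0.02 0.2  0.01] M [ 0.02 -0.01 -0.04] w0.0922 g0.0
up t39.18 p [ 0.5052 -0.0253  0.209 ] F [ 0.42  0.29 -0.42] M [ 0.04 -0.05  0.03] w0.0921 g0.0
```

```bash
python3 - <<'E'
from h import *
R=Rt(.0175);DZ=.0245
def P(phi,r=.09,over=0.,back=0.):
    fx=.274+r*np.sin(phi)-.008*np.cos(phi)-.016-back;z=.115+r*np.cos(phi)+.008*np.sin(phi)-over
    y=.0395-fx;return np.array([xc(y),y,z-DZ])
effector.grasp(20)
a=P(.1,back=.012);env.movel(a+[0,0,.035],R,.2);env.movel(a,R,.1);st("at")
for f in np.arange(.1,1.56,.1):
    env.movel(P(f),R,.06);F=np.array(env.sense()["wrist_force"])
    if np.linalg.norm(F)>15: st("STOP %.2f"%f);break
st("arc")
q=P(1.55)
for k in range(1,5):
    s=env.sense()
    if s["wrist_force"][2]>18: break
    env.movel(q+[0,0,-.002*k],R,.03);s=st(k)
im,d=viewer.read_camera("scene");cv2.imwrite("pics/cl.png",cv2.resize(im[220:370,110:310,::-1],None,fx=4,fy=4,interpolation=cv2.INTER_CUBIC))
E
```

```text
at t42.09 p [ 0.503  -0.2071  0.1809] F [ 0.03 -0.67  0.58] M [ 0.02 -0.01  0.01] w0.0006 g0.0
arc t46.64 p [ 0.5007 -0.3076  0.1043] F [ 0.07 -0.32 -0.52] M [ 0.05  0.01 -0.01] w0.0001 g0.0
1 t47.01 p [ 0.5014 -0.3085  0.0987] F [-0.29  0.34  3.96] M [ 0.08  0.04 -0.03] w0.0004 g1.9
2 t47.26 p [ 0.5016 -0.3086  0.0983] F [-3.5   1.84 15.67] M [ 0.55  0.88 -0.04] w0.0006 g7.6
3 t47.51 p [ 0.5017 -0.3086  0.098 ] F [-8.13  4.43 25.97] M [1.13 1.78 0.01] w0.0007 g13.3
```

View pics/cl.png

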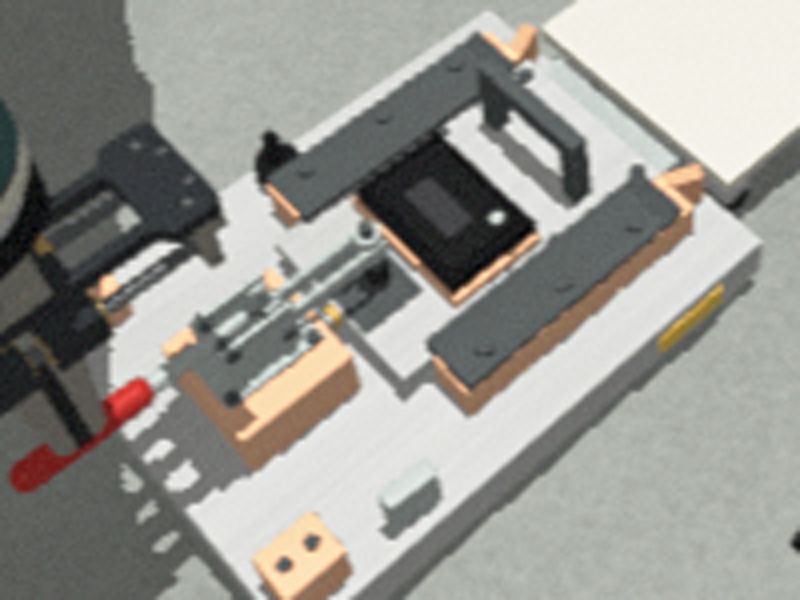

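The picture shows the handle level under the fingers (red grip at crop 80,430) and pressed against its stop. The clamp foot is down on the nose at (375,300), the carrier is under the keepers and the cover is seated at (450,210). I back off and hand in.

```bash
python3 - <<'E'
from h import *
p=np.array(env.sense()["ee_pos"]);env.movel(p+[0,0,.08],None,.12);env.pause(.3);st()
im,d=viewer.read_camera("scene");P=pts("scene",d)
m=(im[...,0]>130)&(im[...,1]<60)&(im[...,2]<60)&(d>0)&(P[...,1]<-.2)&(abs(P[...,0]-.5)<.06)&(P[...,2]>.05)&(P[...,2]<.25)
q=P[m];print("grip",len(q),np.round(np.percentile(q,[5,50,95],axis=0),3).tolist())
print("carrier/cover",[[np.round(r["at"],4).tolist() for r in tip_of("scene",n)[:2]] for n in("carrier","cover")])
if len(q)>10 and np.ptp(np.percentile(q[:,2],[5,95]))<.03: print(workorder.finish_job())
E
```

```text
t48.71 p [ 0.5014 -0.3085  0.1775] F [ 0.25 -1.16  1.  ] M [0.07 0.02 0.06] w0.0004 g0.0
grip 64 [[0.499, -0.299, 0.119], [0.507, -0.287, 0.123], [0.51, -0.273, 0.125]]
carrier/cover [[[0.5081, -0.074, 0.0551], [0.2063, 0.3218, -0.0012]], [[0.5044, -0.0903, 0.0742], [0.6183, 0.4609, -0.0023]]]
the job is handed in; nothing more can be done
None
```

The job is handed in at about 49 s: the carrier was pressed home at about 10 N and clamped with the handle fully down, the cover looked seated and the arm backed off clear. The first grasp closed on nothing because the finger tips sit about 25 mm above the reported TCP, so I corrected for that; no verdict was returned.

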